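Run a fingertip along the trunking to seat its covers

TASK

Start at the cover next to the blue outlet box and run your shut fingertips along the cable trunking to the cover at its other end, pressing each of the four white clip-on covers fully home in turn as you pass, gently enough not to ram the springy wall panel down. Keep the fingertips on or close to the covers all the way, do not pinch or pull up any cover, leave the loose things lying around alone, and finish clear.

Things in the scene. Friction and masses are not known exactly. Their poses are not given: they have to be found in the camera images.
- frame: timber frame of a training wall section lying on the bench, 240 mm (x) by 540 mm (y), fixed; origin on the bench under its centre. On it floats a grey plasterboard panel of the same outline, face 67 mm above the bench. Grey trunking (30 mm wide, 330 long, top 83 mm above the bench) runs along y through the centre, with white covers a, b, c, d in a row, in order to +y, 78 mm apart
- panel (a joint): how far the panel, on rubber mounts (with trunking and covers), is pushed down, m: 0 at rest. It starts to give at about 3 N and gives 1 mm per 2.5 N more; it springs back. Stop at 0.012; beyond 0.008 (about 23 N) it is pushed too hard
- blue_box: open blue plastic outlet box with a white socket in it, 90 x 60 mm, top 90 mm above the bench, fixed, at one end of the row, its centre 98 mm from the centre of the nearest cover; origin at bench level under its centre. The work starts at the cover next to it. It and steel_box trade ends from run to run
- steel_box: closed grey steel junction box, 90 x 60 mm, top 88 mm above the bench, fixed, at the other end of the row; origin at bench level under its centre
- cover_a (a joint): how far cover_a is pressed down, m: starts at 0 to 0.002 (standing 7 to 5 mm proud), 0.007 is fully home (stop), negative is pulled up. Slides stiffly straight down with about 3 N of friction and stays where it is left
- cover_b (a joint): how far cover_b is pressed down, m: starts at 0 to 0.002 (standing 7 to 5 mm proud), 0.007 is fully home (stop), negative is pulled up. Slides stiffly straight down with about 3 N of friction and stays where it is left
- cover_c (a joint): how far cover_c is pressed down, m: starts at 0 to 0.002 (standing 7 to 5 mm proud), 0.007 is fully home (stop), negative is pulled up. Slides stiffly straight down with about 3 N of friction and stays where it is left
- cover_d (a joint): how far cover_d is pressed down, m: starts at 0 to 0.002 (standing 7 to 5 mm proud), 0.007 is fully home (stop), negative is pulled up. Slides stiffly straight down with about 3 N of friction and stays where it is left
- top_a (a point): centre of the top of cover_a, moving with it; 93 mm above the bench when home, up to 100 mm before. The cover is 36 mm wide, 74 mm long along the row: a flat top 22 mm long, then at each end a ramp that falls 12 mm over 26 mm, so that a fingertip sliding along the row at the home height rides up the ramp and pushes the cover down
- top_b (a point): centre of the top of cover_b, moving with it; 93 mm above the bench when home, up to 100 mm before. The cover is 36 mm wide, 74 mm long along the row: a flat top 22 mm long, then at each end a ramp that falls 12 mm over 26 mm, so that a fingertip sliding along the row at the home height rides up the ramp and pushes the cover down
- top_c (a point): centre of the top of cover_c, moving with it; 93 mm above the bench when home, up to 100 mm before. The cover is 36 mm wide, 74 mm long along the row: a flat top 22 mm long, then at each end a ramp that falls 12 mm over 26 mm, so that a fingertip sliding along the row at the home height rides up the ramp and pushes the cover down
- top_d (a point): centre of the top of cover_d, moving with it; 93 mm above the bench when home, up to 100 mm before. The cover is 36 mm wide, 74 mm long along the row: a flat top 22 mm long, then at each end a ramp that falls 12 mm over 26 mm, so that a fingertip sliding along the row at the home height rides up the ramp and pushes the cover down
- gap_ab (a point): the joint between cover_a and cover_b (4 mm open), at the height of the tops of covers that are home (93 mm above the bench)
- gap_bc (a point): the joint between cover_b and cover_c (4 mm open), at the height of the tops of covers that are home (93 mm above the bench)
- gap_cd (a point): the joint between cover_c and cover_d (4 mm open), at the height of the tops of covers that are home (93 mm above the bench)
- offcut: pine offcut 38 x 100 x 30 mm lying on the panel beyond the trunking (seen from the robot); origin under its centre, long along its y. A bystander
- screw_jar: clear screw jar with orange cap, 64 mm across, 85 mm tall, standing on the bench beyond the panel; origin under its centre. A bystander
- screwdriver: red-handled screwdriver lying on the bench on the robot's side of the panel; its length is along its x. A bystander
- tape_ring: rigid yellow ring, 90 mm across, 30 mm high, lying flat on the bench beyond the panel; origin under its centre. A bystander

How it is judged:
By the outcome, as a careful person would: the job done as asked, in the order asked, and still so for the second after the job is handed in, with the robot touching nothing.
It also fails if it takes over 45 s, if anything falls off the work surface, if the arm or the gripper's body presses on something with over 40 N, if the wrist force passes 120 N, or if a joint passes its speed limit or range.

ROBOT

A 7-joint arm with a two-finger parallel gripper is mounted at the origin on the work surface. World frame = base frame: x ahead of the robot, y to its left, z up, the work surface at z = 0. Lengths are in m, angles in rad, forces in N, time in s.
With the tool pointing down it reaches from about 0.425 to 0.875 m from the base axis. Payload 8.4 kg.
Tool frame: the origin (TCP) lies where the fingers leave the gripper's body, on its centre line; the fingertips stand 70 mm ahead of it and the grasp point (between the pads) lies 51 mm ahead of it; y points along the fingers, x is the direction in which the jaws open and shut, and the axes are right-handed (so a half turn about y gives the same grasp; the last joint's range is limited). The gripper opens to 87 mm and grips with 3 to 60 N. Pads are 19 mm wide; open, the fingers measure 117 mm over their backs; the gripper's body (75 mm by 190 mm) begins 51 mm behind the grasp point.
Start: joints at [-1.443, 0.333, 0.04, 1.465, -0.013, 1.343, -0.059], TCP at [0.146, 0.633, 0.292] pointing down, gripper open.
Joint ranges: [-2.58, 2.58], [-0.38, 2.09], [-1.3, 1.39], [0.25, 2.4], [-1.5, 4.64], [0.08, 2.09], [-2.65, 2.65]. Speed limits (rad/s): [2.22, 2.22, 2.79, 2.79, 3.14, 3.14, 3.14].

INTERFACE

Orientations are given as a unit quaternion [x, y, z, w].
In Python, from plant import telemetry, vision, ticket gives the robot as it stands.
- The arm moves only by the shell command python3 -m jog 'ROWS'. ROWS is JSON, a list of rows, each an object with "hand": the closure, from 0 (fully open) to 1 (shut); "xyz": the shift along the world's x, y, z in units of 25 mm (1.0 is 25 mm), a list of three; "dr": the turn, a rotation vector about the world's x, y, z in rad, a list of three. A call has exactly 5 rows; each row is the pose to reach, as a shift and turn from the pose commanded when the call began; what a row does not reach only later rows make up. A row lasts 1/12 s, in which the tool goes at most 41.7 mm and 7.16 degrees, less where a joint would pass 70% of its speed; a pose out of reach is approached as far as the arm can. A call with a gripper value outside its range is refused whole. The fingers move at their own pace and stop on an object; the grip force is fixed at half the most. Time passes only in rows, so rows that repeat a pose let the fingers close, or fill a call up. It gives the time, the measured TCP pose, the force and the opening at its end, in the units of the state.
- telemetry.get_state(): the state, without advancing time (a new reading comes with each control period).
- vision.capture(name): name is "scene" or "top"; returns a dict with "color" (384x512x3 uint8, red, green, blue), "fx", "fy", "cx", "cy" (pixels), "k1" (the pictures are not rectified: a ray, as slopes to the right and down, at radius r is drawn at 1 + k1 r^2 times it, then the intrinsics apply), "rvec" (rotation vector, rad) and "tvec" (3), from world to camera coordinates, as OpenCV has them. Camera axes: x right, y down, z forward; pixel columns grow to the right and rows downward; lengths in m; the calibration is good to about 2 mm. A picture is of the moment at which its call begins. There is no depth.
- ticket.sign_off(): hands the job in, once; it reports no verdict.
The state is a dict: "time_s": time; "joint_pos": joint angles; "qvel": joint speeds; "joint_torque": joint torques, N m; "ee_pos": TCP position; "tool_rot": TCP orientation; "wrist_force": force on the tool from outside, world axes, zero at the start; "ft_torque": the same for the moment, N m; "opening": finger opening in m.
Only numpy, scipy, OpenCV 4.12 (cv2) and the standard library are available. Lean on these libraries where they do the work, as an engineer would, in place of code of your own. Each camera call takes 0.05 s, during which the arm holds its last target. There are 200 camera calls.

## Working session

There is one attempt and no reset: what is moved stays moved. The work goes in short steps, Python scripts to look and compute and a shell command to move; the robot and the scene stay as the last step left them, time stands still between calls to the robot, and variables do not carry over. Pictures are saved under pics/ and viewed, about 8 in all and at most 12, crops included, and the job is handed in when it is done.

```bash
mkdir -p pics; ls
python3 - <<'E'
from plant import telemetry, vision
import cv2,numpy as np
s=telemetry.get_state(); print({k:np.round(v,4).tolist() for k,v in s.items()})
for n in("scene","top"):
    c=vision.capture(n); cv2.imwrite(f"pics/{n}0.png",c["color"][:,:,::-1]); print(n,{k:np.round(c[k],4).tolist() for k in c if k!="color"})
    np.save(f"{n}0.npy",c,allow_pickle=True)
E
```

```text
pics
{'time_s': 0.0, 'joint_pos': [-1.4432, 0.3339, 0.0399, 1.4663, -0.0134, 1.3433, -0.0585], 'qvel': [-0.0001, -0.0017, 0.0007, 0.0009, 0.0003, -0.0017, 0.0011], 'joint_torque': [-0.001, -65.6359, 1.3347, -40.3807, -0.0597, 0.045, 0.0002], 'ee_pos': [0.1461, 0.633, 0.2913], 'tool_rot': [0.5538, 0.4398, -0.4406, -0.553], 'wrist_force': [0.1104, -0.9581, -0.2386], 'ft_torque': [-0.0359, -0.0875, -0.0589], 'opening': 0.0868}
scene {'fx': 369.412, 'fy': 369.412, 'cx': 255.5326, 'cy': 200.926, 'k1': 0.0179, 'rvec': [1.9966, 1.7043, -0.5479], 'tvec': [-0.1167, -0.4199, 1.137]}
top {'fx': 396.7236, 'fy': 396.7236, 'cx': 255.0431, 'cy': 200.6859, 'k1': -0.0213, 'rvec': [2.1145, -2.1505, 0.1621], 'tvec': [0.0313, 0.5944, 0.833]}
```

View pics/scene0.png

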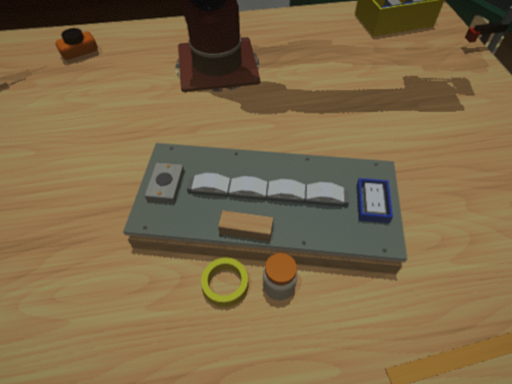

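View pics/top0.png

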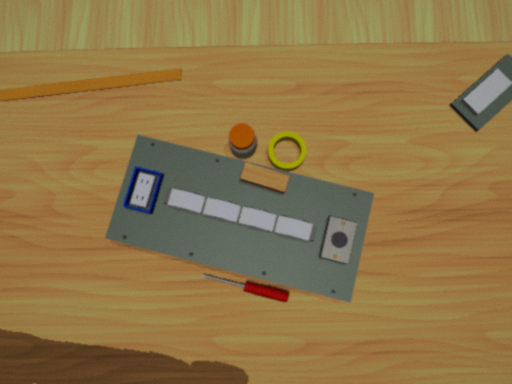

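The scene and top views agree: the blue box is at the left of the top view, at about (144,190). The covers run from there through about (186,201), (222,209), (258,218) and (294,228) to the steel box at (339,240). Next I'll measure them.

```bash
cat > h.py <<'E'
import cv2,numpy as np
from scipy.spatial.transform import Rotation as R
def ray(c,uv):
    d=np.array([c["k1"],0,0,0,0.]);K=np.array([[c["fx"],0,c["cx"]],[0,c["fy"],c["cy"]],[0,0,1.]])
    p=cv2.undistortPoints(np.array(uv,float).reshape(-1,1,2),K,d)[:,0]
    M=cv2.Rodrigues(np.array(c["rvec"],float))[0]; o=-M.T@np.array(c["tvec"],float)
    return o,np.c_[p,np.ones(len(p))]@M
def plane(c,uv,z):
    o,d=ray(c,uv); return o+d*((z-o[2])/d[:,2])[:,None]
def proj(c,P):
    K=np.array([[c["fx"],0,c["cx"]],[0,c["fy"],c["cy"]],[0,0,1.]])
    return cv2.projectPoints(np.array(P,float).reshape(-1,1,3),np.array(c["rvec"],float),np.array(c["tvec"],float),K,np.array([c["k1"],0,0,0,0.]))[0][:,0]
def blobs(m,lo,hi):
    n,l,s,ce=cv2.connectedComponentsWithStats(m.astype(np.uint8),connectivity=4)
    return [(s[i,4],ce[i],l==i) for i in range(1,n) if lo<s[i,4]<hi]
E
python3 - <<'E'
from h import *
S=np.load("scene0.npy",allow_pickle=True).item();T=np.load("top0.npy",allow_pickle=True).item()
np.set_printoptions(precision=4,suppress=True)
for n,c in(("top",T),("scene",S)):
    im=c["color"].astype(int); sat=im.max(2)-im.min(2)
    for a,ce,m in blobs((im.min(2)>(130 if n=="top" else 110))&(sat<50),100,2500):
        print(n,a,ce,plane(c,ce,.095),cv2.minAreaRect(np.argwhere(m)[:,::-1].astype(np.float32)))
    bl=(im[:,:,2]>im[:,:,0]+50)&(im[:,:,2]>im[:,:,1]+40)
    for a,ce,m in blobs(bl,60,3000):
        r=cv2.minAreaRect(np.argwhere(m)[:,::-1].astype(np.float32)); print(n,"blue",a,r,plane(c,r[0],.085))
# panel corners in top
q=[(138,136),(373,193),(350,300),(107,238)]
P=plane(T,q,.067);print(P,P.mean(0)); 
print(plane(T,[(263,177)],.09),plane(T,[(242,137),(205,275),(287,295)],.08))
E
```

```text
top 913 [487.3395  90.8883] [[ 0.8236 -0.4957  0.095 ]] ((487.6037292480469, 90.61320495605469), (20.39459800720215, 46.13356399536133), 47.48955535888672)
top 448 [142.0201 189.375 ] [[0.6159 0.2603 0.095 ]] ((142.0092010498047, 189.30276489257812), (15.13365650177002, 31.99139976501465), 16.699241638183594)
top 551 [185.9183 199.9238] [[0.5915 0.1665 0.095 ]] ((186.0294189453125, 199.88233947753906), (33.95498275756836, 16.73495864868164), 14.03624439239502)
top 569 [221.5044 209.058 ] [[0.5707 0.0915 0.095 ]] ((221.52566528320312, 208.9849395751953), (34.41352081298828, 17.03847885131836), 14.620874404907227)
top 572 [257.3059 218.1941] [[0.5502 0.0167 0.095 ]] ((257.29412841796875, 218.3235626220703), (34.68259048461914, 16.97749137878418), 14.03624439239502)
top 585 [293.3248 227.2786] [[ 0.5299 -0.0578  0.095 ]] ((293.4411926269531, 227.23532104492188), (34.92512893676758, 17.220027923583984), 14.03624439239502)
top blue 387 ((142.2041473388672, 189.25778198242188), (28.741809844970703, 43.383079528808594), 16.927513122558594) [[0.6181 0.2629 0.085 ]]
scene 572 [163.6626 180.20
[... 530 characters left out ...]
9970703125), (36.72249221801758, 17.991174697875977), 4.899092674255371)
scene 553 [325.0289 190.3201] [[0.5892 0.1666 0.095 ]] ((325.1653137207031, 190.57131958007812), (37.3203010559082, 17.905773162841797), 4.899092674255371)
scene 494 [374.6093 197.5223] [[0.6219 0.2577 0.095 ]] ((374.5549011230469, 197.49391174316406), (30.92083168029785, 17.779476165771484), 83.6598129272461)
scene blue 288 ((375.5, 197.0), (38.0, 33.0), 90.0) [[0.6144 0.2648 0.085 ]]
[[ 0.7437  0.2816  0.067 ]
 [ 0.6042 -0.236   0.067 ]
 [ 0.3782 -0.1738  0.067 ]
 [ 0.516   0.3416  0.067 ]] [0.5605 0.0534 0.067 ]
[[0.639  0.0031 0.09  ]] [[ 0.7322  0.0474  0.08  ]
 [ 0.4348  0.1277  0.08  ]
 [ 0.3916 -0.0418  0.08  ]]
```

```bash
python3 - <<'E'
from h import *
M=R.from_quat([0.5538,0.4398,-0.4406,-0.553]).as_matrix();print(M.round(3))
u=np.array([-.263,-.965]);print("jaw yaw",np.degrees(np.arctan2(M[1,0],M[0,0])),"row",np.degrees(np.arctan2(u[1],u[0])))
d=np.array([.5903,.1665]); print((np.array([.5903,.1665,.200])-[.1461,.633,.2913])/.025)
E
python3 -m jog '[{"hand":1,"xyz":[1.6,0,0],"dr":[0,0,0]},{"hand":1,"xyz":[3.2,0,0],"dr":[0,0,0]},{"hand":1,"xyz":[4.8,-1,0],"dr":[0,0,0]},{"hand":1,"xyz":[6.4,-2,0],"dr":[0,0,0]},{"hand":1,"xyz":[8,-3,0],"dr":[0,0,0]}]'
```

```text
[[ 0.225 -0.    -0.974]
 [ 0.974 -0.002  0.225]
 [-0.002 -1.    -0.   ]]
jaw yaw 77.00072272721117 row -105.24507033776041
[ 17.768 -18.66   -3.652]
time_s: 0.52
ee_pos: [0.3336, 0.5659, 0.2915]
tool_rot: [0.554, 0.44, -0.441, -0.553]
wrist_force: [0.6, -0.3, 0.2]
opening: 0.0613
```

```bash
python3 -m jog '[{"hand":1,"xyz":[0.8,-1.3,0],"dr":[0,0,0]},{"hand":1,"xyz":[1.6,-2.6,0],"dr":[0,0,0]},{"hand":1,"xyz":[2.4,-3.9,0],"dr":[0,0,-0.04]},{"hand":1,"xyz":[3.2,-5.2,0],"dr":[0,0,-0.04]},{"hand":1,"xyz":[4,-6.5,0],"dr":[0,0,-0.04]}]'
python3 -m jog '[{"hand":1,"xyz":[0.8,-1.3,0],"dr":[0,0,0]},{"hand":1,"xyz":[1.6,-2.6,0],"dr":[0,0,0]},{"hand":1,"xyz":[2.4,-3.9,0],"dr":[0,0,0]},{"hand":1,"xyz":[3.2,-5.2,-0.5],"dr":[0,0,0]},{"hand":1,"xyz":[4,-6.5,-1],"dr":[0,0,0]}]'
python3 -m jog '[{"hand":1,"xyz":[0.8,-1.3,0],"dr":[0,0,0]},{"hand":1,"xyz":[1.6,-2.6,-0.6],"dr":[0,0,0]},{"hand":1,"xyz":[1.76,-2.66,-1.2],"dr":[0,0,0]},{"hand":1,"xyz":[1.76,-2.66,-2],"dr":[0,0,0]},{"hand":1,"xyz":[1.76,-2.66,-2.4],"dr":[0,0,0]}]'
python3 -m jog '[{"hand":1,"xyz":[0,0,0],"dr":[0,0,0]},{"hand":1,"xyz":[0,0,0],"dr":[0,0,0]},{"hand":1,"xyz":[0,0,0],"dr":[0,0,0]},{"hand":1,"xyz":[0,0,0],"dr":[0,0,0]},{"hand":1,"xyz":[0,0,0],"dr":[0,0,0]}]'
python3 - <<'E'
from plant import vision
from h import *
for n in("scene","top"):
    c=vision.capture(n);np.save(f"{n}1.npy",c,allow_pickle=True)
    x=c["color"][120:300,100:400] if n=="top" else c["color"][90:270,120:420]
    cv2.imwrite(f"pics/{n}1.png",cv2.resize(x,None,fx=2.4,fy=2.4)[:,:,::-1])
E
```

```text
time_s: 0.93
ee_pos: [0.4328, 0.4027, 0.2919]
tool_rot: [0.562, 0.429, -0.429, -0.562]
wrist_force: [1.3, 0.1, 0.5]
opening: 0.0284
time_s: 1.35
ee_pos: [0.5331, 0.2404, 0.2675]
tool_rot: [0.562, 0.43, -0.429, -0.562]
wrist_force: [0.5, 0.6, -0.9]
opening: 0.0023
time_s: 1.77
ee_pos: [0.5756, 0.1744, 0.2047]
tool_rot: [-0.562, -0.428, 0.43, 0.563]
wrist_force: [-0.7, 0.3, -0.7]
opening: 0.0006
time_s: 2.18
ee_pos: [0.5764, 0.1761, 0.2083]
tool_rot: [0.562, 0.43, -0.429, -0.562]
wrist_force: [0.5, 0.0, -0.1]
opening: 0.0003
```

View pics/scene1.png

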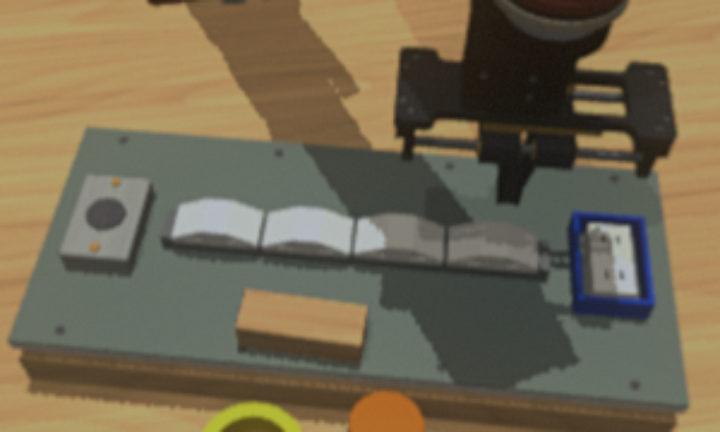

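The scene view shows the shut fingertip near crop (510,200), which is full-frame (332,173), above and just short of cover d. I'll check that against the kinematics.

```bash
python3 - <<'E'
from h import *
S=np.load("scene1.npy",allow_pickle=True).item()
print(proj(S,[.5764,.1761,.138]))
t=np.array([.590,.1665,.180]);print((t-[.5764,.1761,.2083])/.025)
E
python3 -m jog '[{"hand":1,"xyz":[0.54,-0.38,0],"dr":[0,0,0]},{"hand":1,"xyz":[0.54,-0.38,-0.6],"dr":[0,0,0]},{"hand":1,"xyz":[0.54,-0.38,-1.1],"dr":[0,0,0]},{"hand":1,"xyz":[0.54,-0.38,-1.1],"dr":[0,0,0]},{"hand":1,"xyz":[0.54,-0.38,-1.1],"dr":[0,0,0]}]'
python3 -m jog '[{"hand":1,"xyz":[0,0,0],"dr":[0,0,0]},{"hand":1,"xyz":[0,0,0],"dr":[0,0,0]},{"hand":1,"xyz":[0,0,0],"dr":[0,0,0]},{"hand":1,"xyz":[0,0,0],"dr":[0,0,0]},{"hand":1,"xyz":[0,0,0],"dr":[0,0,0]}]'
```

```text
[[331.40581608 170.98219467]]
[ 0.544 -0.384 -1.132]
time_s: 2.7
ee_pos: [0.5888, 0.1663, 0.1789]
tool_rot: [-0.562, -0.428, 0.43, 0.562]
wrist_force: [0.3, 0.0, 0.9]
opening: 0.0006
time_s: 3.12
ee_pos: [0.5898, 0.1662, 0.1801]
tool_rot: [0.562, 0.429, -0.429, -0.562]
wrist_force: [0.2, -0.1, 0.4]
opening: 0.0006
```

```bash
python3 -m jog '[{"hand":1,"xyz":[0,0,-0.1],"dr":[0,0,0]},{"hand":1,"xyz":[0,0,-0.2],"dr":[0,0,0]},{"hand":1,"xyz":[0,0,-0.3],"dr":[0,0,0]},{"hand":1,"xyz":[0,0,-0.4],"dr":[0,0,0]},{"hand":1,"xyz":[0,0,-0.48],"dr":[0,0,0]}]'
python3 -m jog '[{"hand":1,"xyz":[0,0,-0.05],"dr":[0,0,0]},{"hand":1,"xyz":[0,0,-0.1],"dr":[0,0,0]},{"hand":1,"xyz":[0,0,-0.15],"dr":[0,0,0]},{"hand":1,"xyz":[0,0,-0.2],"dr":[0,0,0]},{"hand":1,"xyz":[0,0,-0.2],"dr":[0,0,0]}]'
```

```text
time_s: 3.53
ee_pos: [0.5896, 0.1661, 0.1675]
tool_rot: [-0.562, -0.429, 0.429, 0.562]
wrist_force: [-1.2, -0.1, 2.4]
opening: 0.0005
time_s: 3.95
ee_pos: [0.5896, 0.166, 0.1626]
tool_rot: [-0.562, -0.429, 0.429, 0.562]
wrist_force: [-2.3, -0.6, 4.3]
opening: 0.0003
```

```bash
python3 -m jog '[{"hand":1,"xyz":[0,0,-0.04],"dr":[0,0,0]},{"hand":1,"xyz":[0,0,-0.08],"dr":[0,0,0]},{"hand":1,"xyz":[0,0,-0.1],"dr":[0,0,0]},{"hand":1,"xyz":[0,0,-0.1],"dr":[0,0,0]},{"hand":1,"xyz":[0,0,-0.1],"dr":[0,0,0]}]'
```

```text
time_s: 4.37
ee_pos: [0.5896, 0.166, 0.1608]
tool_rot: [-0.562, -0.429, 0.429, 0.562]
wrist_force: [-4.6, -1.6, 8.2]
opening: 0.0005
```

```bash
python3 -m jog '[{"hand":1,"xyz":[-0.05,-0.19,0],"dr":[0,0,0]},{"hand":1,"xyz":[-0.11,-0.39,0],"dr":[0,0,0]},{"hand":1,"xyz":[-0.16,-0.58,0],"dr":[0,0,0]},{"hand":1,"xyz":[-0.21,-0.77,0],"dr":[0,0,0]},{"hand":1,"xyz":[-0.26,-0.96,0],"dr":[0,0,0]}]'
python3 -m jog '[{"hand":1,"xyz":[-0.05,-0.19,0],"dr":[0,0,0]},{"hand":1,"xyz":[-0.11,-0.39,0],"dr":[0,0,0]},{"hand":1,"xyz":[-0.16,-0.58,0],"dr":[0,0,0]},{"hand":1,"xyz":[-0.21,-0.77,0],"dr":[0,0,0]},{"hand":1,"xyz":[-0.26,-0.96,0],"dr":[0,0,0]}]'
```

```text
time_s: 4.78
ee_pos: [0.5835, 0.1423, 0.1605]
tool_rot: [0.562, 0.43, -0.429, -0.562]
wrist_force: [0.3, -1.1, 1.0]
opening: 0.0007
time_s: 5.2
ee_pos: [0.577, 0.1188, 0.1607]
tool_rot: [-0.562, -0.43, 0.429, 0.562]
wrist_force: [1.3, 4.7, 3.0]
opening: 0.0003
```

```bash
python3 -m jog '[{"hand":1,"xyz":[-0.05,-0.19,0],"dr":[0,0,0]},{"hand":1,"xyz":[-0.11,-0.39,0],"dr":[0,0,0]},{"hand":1,"xyz":[-0.16,-0.58,0],"dr":[0,0,0]},{"hand":1,"xyz":[-0.21,-0.77,0],"dr":[0,0,0]},{"hand":1,"xyz":[-0.26,-0.96,0],"dr":[0,0,0]}]'
python3 -m jog '[{"hand":1,"xyz":[-0.02,-0.09,0],"dr":[0,0,0]},{"hand":1,"xyz":[-0.04,-0.16,0],"dr":[0,0,0]},{"hand":1,"xyz":[-0.04,-0.16,0],"dr":[0,0,0]},{"hand":1,"xyz":[-0.04,-0.16,0],"dr":[0,0,0]},{"hand":1,"xyz":[-0.04,-0.16,0],"dr":[0,0,0]}]'
```

```text
time_s: 5.62
ee_pos: [0.571, 0.0948, 0.1614]
tool_rot: [0.562, 0.43, -0.428, -0.562]
wrist_force: [0.9, 4.4, 6.6]
opening: 0.0004
time_s: 6.03
ee_pos: [0.57, 0.0903, 0.1613]
tool_rot: [0.562, 0.43, -0.428, -0.562]
wrist_force: [0.9, 2.0, 7.2]
opening: 0.0008
```

```bash
python3 -m jog '[{"hand":1,"xyz":[-0.05,-0.19,0],"dr":[0,0,0]},{"hand":1,"xyz":[-0.11,-0.39,0],"dr":[0,0,0]},{"hand":1,"xyz":[-0.16,-0.58,0],"dr":[0,0,0]},{"hand":1,"xyz":[-0.21,-0.77,0],"dr":[0,0,0]},{"hand":1,"xyz":[-0.26,-0.96,0],"dr":[0,0,0]}]'
python3 -m jog '[{"hand":1,"xyz":[-0.05,-0.19,0],"dr":[0,0,0]},{"hand":1,"xyz":[-0.11,-0.39,0],"dr":[0,0,0]},{"hand":1,"xyz":[-0.16,-0.58,0],"dr":[0,0,0]},{"hand":1,"xyz":[-0.21,-0.77,0],"dr":[0,0,0]},{"hand":1,"xyz":[-0.26,-0.96,0],"dr":[0,0,0]}]'
python3 -m jog '[{"hand":1,"xyz":[-0.05,-0.19,0],"dr":[0,0,0]},{"hand":1,"xyz":[-0.11,-0.39,0],"dr":[0,0,0]},{"hand":1,"xyz":[-0.16,-0.58,0],"dr":[0,0,0]},{"hand":1,"xyz":[-0.21,-0.77,0],"dr":[0,0,0]},{"hand":1,"xyz":[-0.28,-1,0],"dr":[0,0,0]}]'
```

```text
time_s: 6.45
ee_pos: [0.5624, 0.0653, 0.1602]
tool_rot: [0.562, 0.429, -0.429, -0.562]
wrist_force: [0.2, -0.2, -0.1]
opening: 0.0002
time_s: 6.87
ee_pos: [0.5565, 0.0427, 0.1607]
tool_rot: [-0.562, -0.43, 0.429, 0.562]
wrist_force: [1.6, 4.7, 2.8]
opening: 0.0001
time_s: 7.28
ee_pos: [0.5502, 0.0178, 0.1614]
tool_rot: [0.562, 0.43, -0.428, -0.562]
wrist_force: [1.1, 3.9, 7.0]
opening: 0.0003
```

```bash
python3 -m jog '[{"hand":1,"xyz":[-0.05,-0.19,0],"dr":[0,0,0]},{"hand":1,"xyz":[-0.11,-0.39,0],"dr":[0,0,0]},{"hand":1,"xyz":[-0.16,-0.58,0],"dr":[0,0,0]},{"hand":1,"xyz":[-0.21,-0.77,0],"dr":[0,0,0]},{"hand":1,"xyz":[-0.27,-0.98,0],"dr":[0,0,0]}]'
python3 -m jog '[{"hand":1,"xyz":[-0.05,-0.19,0],"dr":[0,0,0]},{"hand":1,"xyz":[-0.11,-0.39,0],"dr":[0,0,0]},{"hand":1,"xyz":[-0.16,-0.58,0],"dr":[0,0,0]},{"hand":1,"xyz":[-0.21,-0.77,0],"dr":[0,0,0]},{"hand":1,"xyz":[-0.27,-0.98,0],"dr":[0,0,0]}]'
python3 -m jog '[{"hand":1,"xyz":[-0.05,-0.19,0],"dr":[0,0,0]},{"hand":1,"xyz":[-0.11,-0.39,0],"dr":[0,0,0]},{"hand":1,"xyz":[-0.16,-0.58,0],"dr":[0,0,0]},{"hand":1,"xyz":[-0.21,-0.77,0],"dr":[0,0,0]},{"hand":1,"xyz":[-0.28,-1,0],"dr":[0,0,0]}]'
python3 -m jog '[{"hand":1,"xyz":[-0.02,-0.08,0],"dr":[0,0,0]},{"hand":1,"xyz":[-0.02,-0.08,0],"dr":[0,0,0]},{"hand":1,"xyz":[-0.02,-0.08,0],"dr":[0,0,0]},{"hand":1,"xyz":[-0.02,-0.08,0],"dr":[0,0,0]},{"hand":1,"xyz":[-0.02,-0.08,0],"dr":[0,0,0]}]'
```

```text
time_s: 7.7
ee_pos: [0.5425, -0.0078, 0.1606]
tool_rot: [0.562, 0.429, -0.429, -0.562]
wrist_force: [-0.2, -0.4, -0.1]
opening: 0.0009
time_s: 8.12
ee_pos: [0.5361, -0.0313, 0.1606]
tool_rot: [-0.562, -0.43, 0.429, 0.562]
wrist_force: [1.4, 5.2, 3.1]
opening: 0.0002
time_s: 8.53
ee_pos: [0.5296, -0.0564, 0.1612]
tool_rot: [0.562, 0.43, -0.428, -0.562]
wrist_force: [1.4, 4.8, 6.9]
opening: 0.0003
time_s: 8.95
ee_pos: [0.5288, -0.0595, 0.1611]
tool_rot: [0.563, 0.429, -0.429, -0.562]
wrist_force: [0.6, 1.0, 7.1]
opening: 0.0002
```

```bash
python3 -m jog '[{"hand":1,"xyz":[0,0,0.3],"dr":[0,0,0]},{"hand":1,"xyz":[0,0,1],"dr":[0,0,0]},{"hand":1,"xyz":[0,0,2],"dr":[0,0,0]},{"hand":1,"xyz":[0,0,3],"dr":[0,0,0]},{"hand":1,"xyz":[0,0,4],"dr":[0,0,0]}]'
python3 -m jog '[{"hand":1,"xyz":[0,-1,0.5],"dr":[0,0,0]},{"hand":1,"xyz":[0,-2.2,0.5],"dr":[0,0,0]},{"hand":1,"xyz":[0,-3.5,0.5],"dr":[0,0,0]},{"hand":1,"xyz":[0,-4.8,0.5],"dr":[0,0,0]},{"hand":1,"xyz":[0,-6,0.5],"dr":[0,0,0]}]'
python3 -m jog '[{"hand":1,"xyz":[0,-1,0],"dr":[0,0,0]},{"hand":1,"xyz":[0,-2,0],"dr":[0,0,0]},{"hand":1,"xyz":[0,-2,0],"dr":[0,0,0]},{"hand":1,"xyz":[0,-2,0],"dr":[0,0,0]},{"hand":1,"xyz":[0,-2,0],"dr":[0,0,0]}]'
python3 - <<'E'
from plant import vision
from h import *
for n in("scene","top"):
    c=vision.capture(n);x=c["color"]
    x=x[100:310,100:400] if n=="top" else x[130:310,110:410]
    cv2.imwrite(f"pics/{n}2.png",cv2.resize(x,None,fx=2.4,fy=2.4)[:,:,::-1])
E
```

```text
time_s: 9.37
ee_pos: [0.5274, -0.0598, 0.2613]
tool_rot: [-0.562, -0.428, 0.429, 0.562]
wrist_force: [1.7, 0.2, 0.7]
opening: 0.0005
time_s: 9.78
ee_pos: [0.5272, -0.2114, 0.2731]
tool_rot: [0.562, 0.429, -0.429, -0.562]
wrist_force: [-0.2, -1.3, 0.2]
opening: 0.0006
time_s: 10.2
ee_pos: [0.5278, -0.2587, 0.2726]
tool_rot: [-0.562, -0.429, 0.429, 0.562]
wrist_force: [-0.4, 0.7, -0.8]
opening: 0.0004
```

View pics/scene2.png

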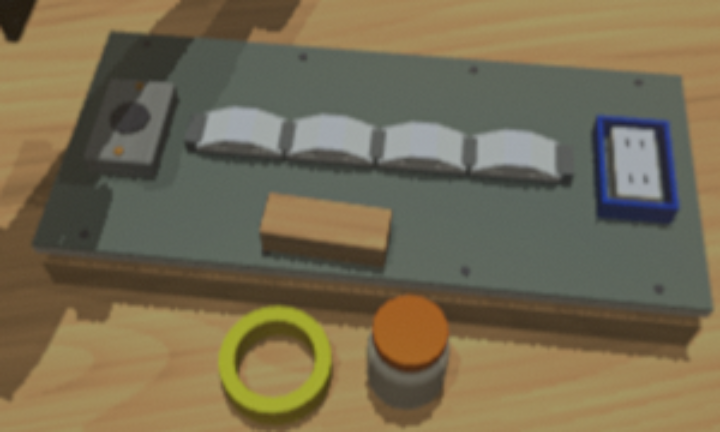

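View pics/top2.png

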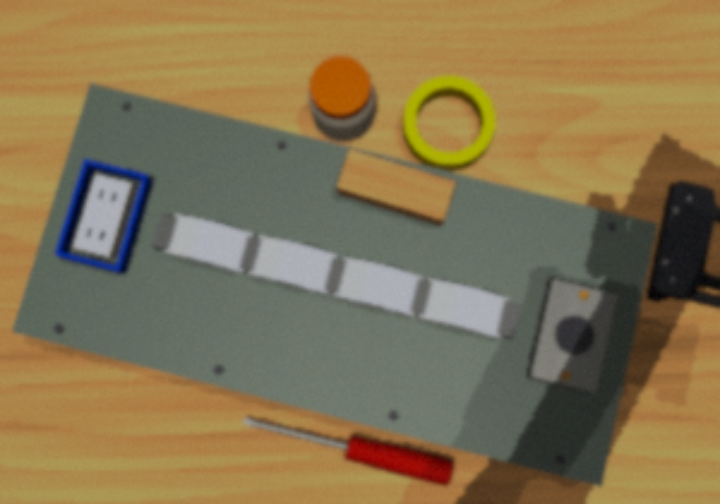

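Both views show all four covers evenly sunk, with grey trunking now visible at every joint: top crop (165,232), (250,253), (336,274), (422,297) and (509,318). The loose items haven't moved and the arm is well clear.

```bash
python3 -c "
from plant import ticket
print(ticket.sign_off())"
```

```text
the job is handed in; nothing more can be done
None
```

I pressed all four covers home in one pass with shut fingertips, starting at cover d next to the blue box and going d, c, b, a. I then lifted straight up and moved clear, and handed the job in at about 10 s of the 45 s allowed.

- **Press depth:** on each cover the fingertip settled at about 91 mm with 7–8 N upward. That means the cover was on its stop and the panel was down only about 2 mm, well short of the 8 mm limit. These come from the readings at the end of each call, so I have no force trace between them.
- **Final pictures:** both views show the four covers evenly sunk, with the grey trunking now visible at every joint. The offcut, jar, ring and screwdriver look undisturbed.
- **One disagreement:** the approach move stopped about 17 mm short of where I sent it. I corrected that from the measured position before touching any cover. No check failed after that.

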